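Show a cleaned gas coupling to the bench magnifier with the tongs

TASK

The tall round-bodied brass coupling standing in one of the glass dishes has been cleaned for oxygen service and must not be touched by the gripper: pick up the spring tongs, close their jaws on its round body, lift it out of the dish and hold it up, upright and still, at the viewing point in front of the middle of the magnifier's lens so that it can be inspected for residue. Finish while still holding it there in the tongs. Leave the other fitting, the dishes and everything else on the bench where they are.

Things in the scene. Friction and masses are not known exactly. Their poses are not given: they have to be found in the camera images.
- tongs_grip (a point): midway between the two black rubber grip pads (50 mm long, 28 mm high) of the steel spring tongs, half-way up. The tongs lie flat on the bench, 28 mm high, 245 mm long: two upright arms hinged at a tail pivot 105 mm behind this point. x runs from tail to jaws, y to the left arm, z up. At rest 55 to 59 mm over the outsides of the pads; 110 g, balanced 6 mm behind this point
- tongs_jaws (a point): midway between the tongs' jaws, 100 mm ahead of tongs_grip along its x, same height. Each jaw is a shallow upright V, 30 mm long, 20 mm high, hollow side inward, reaching 15 mm beyond this point. Squeezing the pads closes the jaws, about twice as far: least gap 53 mm at rest, about 36 mm with the pads at 46 mm; they grip a 22 mm round body with the pads at about 35 mm
- tongs_left: left arm of the tongs (to the tongs' +y); origin at the tail pivot, on the underside. A spring parts the arms and opens the jaws when the squeeze is eased: squeezing the pads takes about 7 N at rest, 8 N at 46 mm (enough to carry the tongs, with room round the coupling), 11 N at 35 mm; squeeze with 20 to 40 N to hold the coupling
- tongs_right: right arm of the tongs, the mirror image, closing by the same angle as the left; origin at the tail pivot, on the underside
- coupling_center (a point): centre, half-way up (30 mm above its foot), of the brass coupling, which stands upright in a dish: a hexagon foot 25 mm across flats and 13 mm high, a round body 22 mm in diameter from 13 to 45 mm, a thinner threaded end 13 mm in diameter up to 61 mm; about 85 g; z is its upright axis
- coupling: the same coupling; origin at the centre of its foot's underside
- viewing_point (a point): the magnifier's viewing point, where the coupling's centre is to be held: 100 mm in front of the middle of the lens, on the lens's axis and at its height (185 mm above the bench)
- lens_center (a point): middle of the magnifier's round lens (white lit ring 116 mm in outer diameter, upright, on a post with a round black foot, fixed); its x axis points out of the back of the lens, away from the viewing point
- dish_a: low round glass dish, 111 mm across, rim 16 mm high, floor 3 mm thick; origin at the centre of its underside; it holds the coupling
- dish_b: identical glass dish; it holds the low hexagon plug
- plug: the other fitting, a low brass hexagon plug 30 mm across flats and 24 mm high; not wanted, stays in its dish
- wrench: open-ended wrench, 160 mm, lying flat (bystander)
- brush: flat cleaning brush, 170 mm, lying flat (bystander)
- tape: white roll of thread tape, 50 mm across, 13 mm high, lying flat (bystander)
- gauge: dial pressure gauge, 63 mm across, 29 mm high, lying face up (bystander)
- wash_bottle: white wash bottle, 54 mm across, 136 mm high with its spout (bystander)
- jar: glass jar of small brass parts, 63 mm across, 62 mm high (bystander)
There are look-alikes about, which are no part of the job. There is more than one size of the part that bears viewing_point; the job needs the smaller.

How it is judged (in metres and radians):
On the way, in this order (a step that is already met when the one before it is completed fails the run):
1. the tongs are picked up in the gripper, the coupling still standing in its dish (contact force between the fingers and tongs_left above 1 N and contact force between the fingers and tongs_right above 1 N and height (world z) of tongs_grip above 0.025 m and distance of coupling_center from where it was at the start of the episode below 0.02 m and contact force between coupling and tongs below 0.1 N), for 0.2 s.
2. both jaws close on the coupling, still in its dish (contact force between the fingers and tongs_left above 1 N and contact force between the fingers and tongs_right above 1 N and contact force between each of tongs_left, tongs_right and coupling above 1 N and distance between coupling_center and tongs_jaws below 0.03 m and z of tongs_jaws in the frame of coupling between 0.01 and 0.048 m and height (world z) of coupling_center below 0.045 m and angle between coupling's own z axis and vertical below 0.35 rad), for 0.2 s.
At the end, for the whole second after the job is handed in: both jaws of the tongs press on the coupling's round body (over 1 N each) and the gripper holds both arms of the tongs; the coupling's centre is within 35 mm of the viewing point, it is upright within 20 degrees and still (under 30 mm/s), and gripper and magnifier do not touch it (contact force between the fingers and tongs_left above 1 N and contact force between the fingers and tongs_right above 1 N and contact force between each of tongs_left, tongs_right and coupling above 1 N and distance between coupling_center and tongs_jaws below 0.03 m and z of tongs_jaws in the frame of coupling between 0.01 and 0.048 m and angle between coupling's own z axis and vertical below 0.35 rad and distance between coupling_center and viewing_point below 0.035 m and height (world z) of coupling_center above 0.14 m and linear speed of coupling below 0.03 m/s and contact force between each of the fingers, the arm, magnifier and coupling below 0.1 N and contact force between magnifier and tongs below 0.1 N); the arm keeps its last pose, push and grip.
It fails at once if the gripper or arm touches the cleaned coupling (contact force between any of the fingers, the arm and coupling above 0.3 N).
It fails at once if the coupling is knocked or tipped over (angle between coupling's own z axis and vertical above 0.7 rad).
It fails at once if a dish or bystander is pushed more than 30 mm (distance of any of dish_a, dish_b, plug, wrench, brush, tape, gauge, wash_bottle, jar from where it was at the start of the episode above 0.03 m).
It also fails if it takes over 43 s, if anything falls off the work surface, if the arm or the gripper's body presses on something with over 40 N, if the wrist force passes 120 N, or if a joint passes its speed limit or range.

ROBOT

A 6-joint arm with a two-finger parallel gripper is mounted at the origin on the work surface. World frame = base frame: x ahead of the robot, y to its left, z up, the work surface at z = 0. Lengths are in m, angles in degrees, forces in N, time in s.
With the tool pointing down it reaches from about 0.4 to 0.825 m from the base axis. Payload 7 kg.
Tool frame: the origin (TCP) lies between the finger pads; the fingertips stand 19 mm ahead of it and the grasp point (between the pads) is the TCP (r.tip_extent is the distance from the TCP to the fingertips, in m); z points along the fingers, y is the direction in which the jaws open and shut (so a half turn about z gives the same grasp; the last joint's range is limited). The gripper opens to 88 mm and grips with 3 to 60 N. Pads are 19 mm wide; open, the fingers measure 130 mm over their backs; the gripper's body (78 mm by 193 mm) begins 47 mm behind the grasp point.
Start: joints at [84.975, 20.546, 0.682, 0, -70.136, -16.507], TCP at [0.248, 0.628, 0.246] pointing down, gripper open.
Joint ranges: [-176.03, 176.03], [-82.01, 121.73], [-58.28, 71.71], [-173.87, 95.51], [-174.79, -0.11], [-173.66, 173.66]. Speed limits (degrees/s): [136.94, 136.94, 172.46, 180, 180, 180].

INTERFACE

Orientations are given as [roll, pitch, yaw] about the fixed x, y, z axes, in that order (R = Rz(yaw) Ry(pitch) Rx(roll)).
In Python, from plant import r, capture, workorder, spotter gives the robot as it stands.
- The arm moves only by the tool step_arm, never from a script. Its argument "motion" is a list of rows, each a list of 5 numbers: the finger opening in m, from 0 to 0.0876, then the shift along the tool's x, y, z in m, then the turn about the tool's z in rad. In form: [[grip, dx, dy, dz, roll], ...]. A call has 1 to 5 rows; each row is the pose to reach, as a shift and turn from the pose commanded when the call began, along the tool's axes at that moment; what a row does not reach only later rows make up. A row lasts 1/8 s, in which the tool goes at most 62.5 mm and 10.7 degrees, less where a joint would pass 70% of its speed; a pose out of reach is approached as far as the arm can. A call with a gripper value outside its range is refused whole. The fingers move at their own pace and stop on an object; "newtons" is the grip in N (left out, the last holds). Time passes only in rows, so rows that repeat a pose let the fingers close. It gives the time, the measured TCP pose, the force and the opening at its end, in the units of the state.
- r.get_state(): the state, without advancing time (a new reading comes with each control period).
- capture(name): name is "scene" or "side" or "wrist"; returns a dict with "image" (420x560x3 uint8, red, green, blue), "z_map" (420x560 float32, m along the optical axis (not along the pixel's ray), 0 where there is no reading), "fx", "fy", "cx", "cy" (pixels), "D" ([k1, k2, p1, p2, k3] as OpenCV has them; the pictures are not rectified), "pose" (4x4, takes a point from camera to world coordinates). Camera axes: x right, y down, z forward; pixel columns grow to the right and rows downward; lengths in m; the calibration is good to about 2 mm. A picture is of the moment at which its call begins.
- workorder.close_job(): hands the job in, once; it reports no verdict.
Trained networks look in the newest picture that a camera, given by its name, has taken for a name from the list of things; names that differ only in an ending like _2 or _b are one class to them, and where a whole thing is asked for, a point or a joint stands for the part that bears it (a point fixed in the world has none). Each returns a list of dicts, best first, with "p" (0 to 1); they miss things now and then, are a little off and sometimes report something else, mostly with a low value. They report only what shows in the picture. A call takes as long as a camera call. They do not tell look-alikes from the thing itself.
- spotter.regions_of(camera, label): "mask" (420x560 bool, what is visible of it).
- spotter.tip_of(camera, label): "location" ([x, y, z] in m, in world coordinates, good to about 4 mm: a listed point, or the origin of a listed thing).
The state is a dict: "time_s": time; "joints": joint angles; "qd": joint speeds; "joint_torque": joint torques, N m; "tcp_pos": TCP position; "eef_rot": TCP orientation; "contact_force": force on the tool from outside, world axes, zero at the start; "moment": the same for the moment, N m; "gripper_width": finger opening in m.
Only numpy, scipy, OpenCV 4.12 (cv2) and the standard library are available. Lean on these libraries where they do the work, as an engineer would, in place of code of your own. Each camera call takes 0.05 s, during which the arm holds its last target.

## Working session

There is one attempt and no reset: what is moved stays moved. The work goes in short steps, Python scripts to look and compute and a tool call to move; the robot and the scene stay as the last step left them, time stands still between calls to the robot, and variables do not carry over. Pictures are saved under pics/ and viewed, and the job is handed in when it is done.

Besides the shell and the picture viewer there is one more tool, called as name(argument=value, ...), one argument or row to a line, values as JSON. step_arm: Moves the arm, as the interface text tells. Its arguments: {"type":"object","properties":{"motion":{"type":"array","items":{"type":"array","items":{"type":"number"}}},"newtons":{"type":"number"}},"required":["motion"]}

```bash
mkdir -p pics; ls
cat > h.py <<'E'
import numpy as np, cv2
from plant import r, capture, workorder, spotter
def save(c,n): cv2.imwrite('pics/'+n,c['image'][:,:,::-1])
def px(c,u,v,z=None):
    K=np.array([[c['fx'],0,c['cx']],[0,c['fy'],c['cy']],[0,0,1]])
    if z is None: z=c['z_map'][int(v),int(u)]
    p=cv2.undistortPoints(np.array([[[u,v]]],float),K,np.array(c['D']))[0,0]
    return (c['pose']@np.array([p[0]*z,p[1]*z,z,1]))[:3]
def proj(c,P):
    K=np.array([[c['fx'],0,c['cx']],[0,c['fy'],c['cy']],[0,0,1]])
    M=np.linalg.inv(c['pose']); rv,_=cv2.Rodrigues(M[:3,:3])
    return cv2.projectPoints(np.array(P,float).reshape(-1,1,3),rv,M[:3,3],K,np.array(c['D']))[0][:,0]
def cloud(c,m=None):
    z=c['z_map']; ok=z>0
    if m is not None: ok&=m
    v,u=np.nonzero(ok)
    K=np.array([[c['fx'],0,c['cx']],[0,c['fy'],c['cy']],[0,0,1]])
    p=cv2.undistortPoints(np.stack([u,v],1).astype(float)[:,None],K,np.array(c['D']))[:,0]
    zz=z[v,u]; P=np.stack([p[:,0]*zz,p[:,1]*zz,zz,np.ones_like(zz)],1)
    return (P@c['pose'].T)[:,:3],u,v
E
python3 - <<'E'
from h import *
for n in ['scene','side','wrist']:
    c=capture(n); save(c,n+'0.png')
    print(n,c['pose'][:3,3].round(3),c['pose'][:3,2].round(2))
    for l in ['tongs_grip','tongs_jaws','tongs_left','coupling_center','lens_center','viewing_point','dish_a','plug','wash_bottle','jar','gauge','tape']:
        print(l,[(np.round(d['location'],3).tolist(),round(d['p'],2)) for d in spotter.tip_of(n,l)])
print(r.get_state())
E
```

```text
pics
scene [1.427 0.736 0.891] [-0.66 -0.55 -0.52]
tongs_grip [([0.487, -0.331, 0.012], 0.86)]
tongs_jaws [([0.571, -0.382, 0.014], 0.78), ([0.491, -0.334, 0.013], 0.68)]
tongs_left [([0.392, -0.279, -0.002], 0.81)]
coupling_center [([0.554, 0.075, 0.034], 0.46)]
lens_center [([0.21, 0.278, 0.243], 0.95), ([0.712, 0.324, 0.186], 0.65)]
viewing_point [([0.57, -0.101, -0.0], 0.54)]
dish_a [([0.569, -0.101, -0.001], 0.88), ([0.563, 0.083, 0.001], 0.62)]
plug [([0.569, -0.121, 0.006], 0.65)]
wash_bottle [([0.799, -0.199, -0.002], 0.57)]
jar [([0.76, 0.028, -0.001], 0.94)]
gauge [([0.72, -0.304, 0.004], 0.59), ([0.571, -0.104, -0.001], 0.53)]
tape [([0.394, -0.276, 0.001], 0.63), ([0.722, -0.299, 0.0], 0.5)]
side [ 0.121 -0.769  0.713] [ 0.36  0.74 -0.57]
tongs_grip [([0.481, -0.332, 0.012], 0.97), ([0.5, 0.193, 0.002], 0.46)]
tongs_jaws [([0.573, -0.381, 0.01], 0.85)]
tongs_left [([0.395, -0.28, 0.001], 0.84), ([0.57, -0.382, 0.013], 0.74), ([0.496, 0.194, -0.002], 0.38)]
coupling_center []
lens_center [([0.717, 0.322, 0.187], 0.96), ([0.206, 0.276, 0.248], 0.87)]
viewing_point [([0.63, 
[... 448 characters left out ...]
bottle []
jar []
gauge []
tape []
{'time_s': 1.95, 'joints': array([ 8.49748270e+01,  2.05463324e+01,  6.81734077e-01, -2.42444568e-04,
       -7.01368312e+01, -1.65060566e+01]), 'qd': array([ 0.00165293, -0.02642838,  0.00078886,  0.01142198, -0.01535671,
       -0.03592711]), 'joint_torque': array([-2.37769689e-05, -5.82365477e+01,  2.93298966e+01,  7.00278863e+00,
        1.21839406e-02, -3.62534740e-05]), 'tcp_pos': array([0.2477471 , 0.62785841, 0.24555908]), 'eef_rot': array([ 1.79998565e+02, -1.87537080e-04, -2.15313120e+01]), 'contact_force': array([ 0.42983655,  0.42750612, -0.16816493]), 'moment': array([ 0.00057812,  0.0131768 , -0.00637693]), 'gripper_width': 0.08774898105326903}
```

View pics/scene0.png

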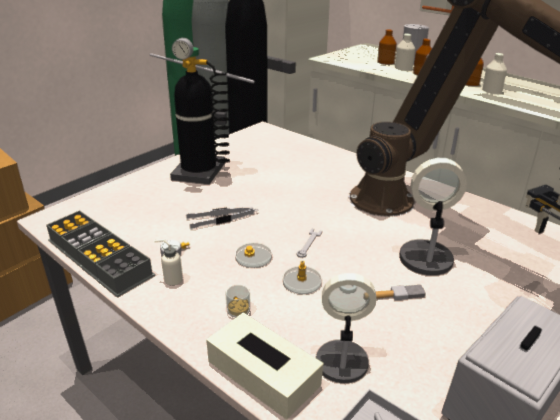

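View pics/side0.png

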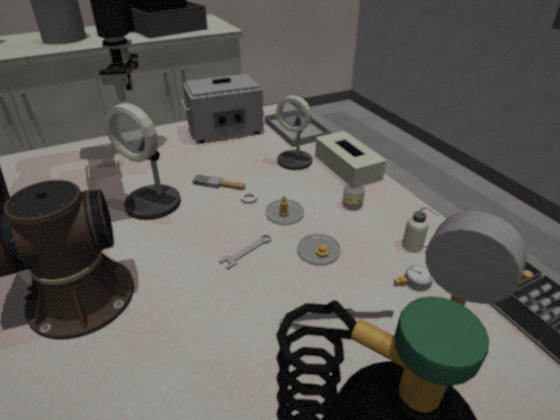

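Run:
```python
from h import *
for n in ['scene','side']:
    c=capture(n)
    np.savez('cap_%s.npz'%n,**{k:np.array(v) for k,v in c.items()})
    P,u,v=cloud(c)
    # tongs
    m=(abs(P[:,0]-.485)<.14)&(abs(P[:,1]+.33)<.1)&(P[:,2]>.018)&(P[:,2]<.036)
    Q=P[m]
    if len(Q)>20:
        d=Q[:,:2]-Q[:,:2].mean(0); w,V=np.linalg.eigh(d.T@d); ax=V[:,1]*np.sign(V[0,1]); t=d@ax
        print(n,'tongs',len(Q),Q.mean(0).round(3),'ang',np.degrees(np.arctan2(ax[1],ax[0])),t.min(),t.max(),Q[:,2].max())
        for s in np.arange(-.12,.13,.02):
            k=abs(t-s)<.01; 
            if k.any(): s2=d[k]@[-ax[1],ax[0]]; print(round(s,2),s2.min().round(3),s2.max().round(3),Q[k,2].max().round(3))
    m=(np.hypot(P[:,0]-.558,P[:,1]-.078)<.04)&(P[:,2]>.02); Q=P[m]
    print('coup',len(Q),Q.mean(0).round(4),Q.min(0).round(3),Q.max(0).round(3))
    m=(np.hypot(P[:,0]-.714,P[:,1]-.323)<.075)&(P[:,2]>.12)&(P[:,2]<.26); Q=P[m]
    q0=Q.mean(0); w,V=np.linalg.eigh((Q-q0).T@(Q-q0)); print('ring',len(Q),q0.round(4),V[:,0].round(3),np.sqrt(w/len(Q)).round(4),Q.min(0).round(3),Q.max(0).round(3))
    m=(P[:,0]>.2)&(P[:,0]<.95)&(abs(P[:,1])<.6)&(P[:,2]>.08); Q=P[m]
    # coarse height map
    H={}
    for p in Q:
        k=(int(np.floor(p[0]/.05)),int(np.floor(p[1]/.05))); H[k]=max(H.get(k,0),p[2])
    print({(round(k[0]*.05,2),round(k[1]*.05,2)):round(float(z),2) for k,z in sorted(H.items())})
c=np.load('cap_scene.npz'); im=c['image'][:,:,::-1]
a=cv2.resize(im[230:400,225:405],None,fx=3,fy=3,interpolation=cv2.INTER_CUBIC)
cv2.imwrite('pics/crop1.png',a)
b=cv2.resize(im[190:240,170:270],None,fx=6,fy=6,interpolation=cv2.INTER_CUBIC);cv2.imwrite('pics/crop2.png',b)
```

```text
scene tongs 316 [ 0.487 -0.33   0.023] ang -28.67693710516223 -0.11640001539031242 0.11301124728811998 0.03291089221133259
-0.12 -0.004 0.006 0.027
-0.1 -0.014 0.018 0.029
-0.08 -0.016 0.019 0.027
-0.06 -0.024 0.023 0.028
-0.04 -0.026 0.025 0.028
-0.02 -0.027 0.029 0.032
0.0 -0.035 0.031 0.033
0.02 -0.037 0.034 0.032
0.04 -0.032 0.031 0.027
0.06 -0.037 0.031 0.027
0.08 -0.033 0.033 0.028
0.1 -0.04 0.035 0.03
0.12 -0.031 0.037 0.028
coup 111 [0.5581 0.0758 0.043 ] [0.541 0.064 0.02 ] [0.567 0.087 0.068]
ring 2282 [0.7222 0.3288 0.1889] [0.793 0.581 0.184] [0.011  0.0287 0.0353] [0.674 0.272 0.12 ] [0.766 0.378 0.248]
{(0.2, -0.6): 0.41, (0.2, -0.55): 0.41, (0.2, 0.2): 0.32, (0.2, 0.25): 0.33, (0.2, 0.3): 0.32, (0.2, 0.5): 0.34, (0.2, 0.55): 0.34, (0.25, -0.6): 0.45, (0.25, -0.55): 0.42, (0.25, 0.2): 0.3, (0.25, 0.25): 0.29, (0.25, 0.3): 0.22, (0.25, 0.5): 0.34, (0.25, 0.55): 0.34, (0.3, -0.6): 0.52, (0.35, -0.6): 0.52, (0.55, 0.55): 0.19, (0.6, 0.55): 0.19, (0.65, 0.3): 0.24, (0.65, 0.35): 0.24, (0.65, 0.55): 0.2, (0.7, 0.25): 0.24, (0.7, 0.3): 0.25, (0.7, 0.35): 0.24, (0.7, 0.55): 0.
[... 936 characters left out ...]
0.0057 0.0298 0.032 ] [0.67  0.269 0.126] [0.758 0.367 0.244]
{(0.2, -0.6): 0.41, (0.2, -0.55): 0.41, (0.2, 0.2): 0.31, (0.2, 0.25): 0.32, (0.2, 0.3): 0.15, (0.2, 0.5): 0.34, (0.2, 0.55): 0.52, (0.25, -0.6): 0.44, (0.25, -0.55): 0.41, (0.25, 0.2): 0.29, (0.25, 0.25): 0.16, (0.25, 0.3): 0.16, (0.25, 0.5): 0.33, (0.25, 0.55): 0.52, (0.3, -0.6): 0.51, (0.35, -0.6): 0.52, (0.45, 0.55): 0.17, (0.5, 0.55): 0.19, (0.55, 0.55): 0.19, (0.6, 0.55): 0.19, (0.65, 0.3): 0.24, (0.65, 0.35): 0.23, (0.65, 0.55): 0.2, (0.7, 0.25): 0.24, (0.7, 0.3): 0.24, (0.7, 0.35): 0.23, (0.7, 0.55): 0.19, (0.75, -0.25): 0.13, (0.75, -0.2): 0.13, (0.75, 0.25): 0.22, (0.75, 0.3): 0.11, (0.8, -0.25): 0.13, (0.8, -0.2): 0.11}
```

View pics/crop1.png

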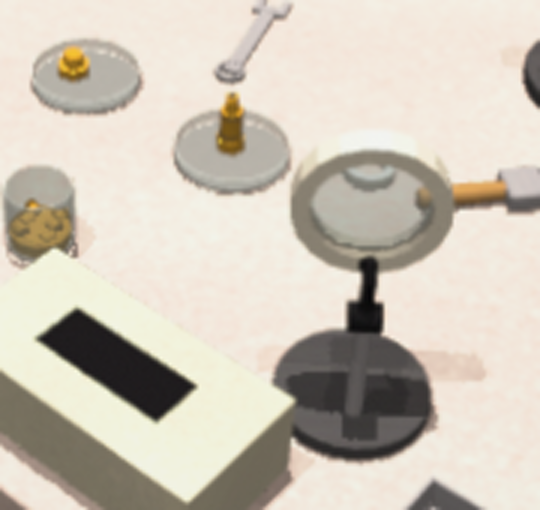

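View pics/crop2.png

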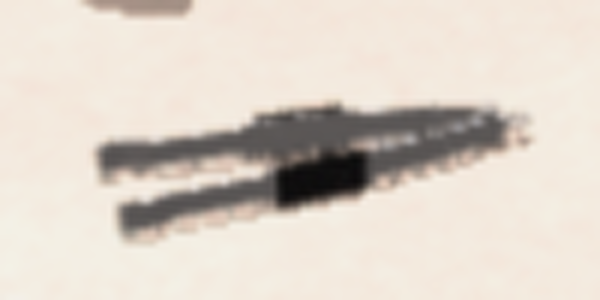

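step_arm(
  motion=[
    [0.0876, 0.0, 0.0, -0.06, 0],
    [0.0876, 0.03, 0.02, -0.12, 0],
    [0.0876, 0.07, 0.05, -0.16, 0],
    [0.0876, 0.12, 0.08, -0.16, 0],
    [0.0876, 0.17, 0.11, -0.16, 0],
  ],
  newtons=20,
)

```text
time_s: 2.68
tcp_pos: [0.3663, 0.4618, 0.4068]
eef_rot: [-179.9, -0.0, -21.5]
contact_force: [0.2, 0.5, -0.2]
gripper_width: 0.0876
```

```bash
cat > d.py <<'E'
import sys,numpy as np
from h import *
def delta(x,y,z,yaw=None):
    s=r.get_state(); p=s['tcp_pos']; a=np.radians(s['eef_rot'][2]); d=np.array([x,y,z])-p
    print('t',round(s['time_s'],2),'tcp',p.round(4),'rot',s['eef_rot'].round(2),'w',round(s['gripper_width'],4),'F',s['contact_force'].round(1))
    t=[d[0]*np.cos(a)+d[1]*np.sin(a), d[0]*np.sin(a)-d[1]*np.cos(a), -d[2]]
    print('delta',np.round(t,4), 'roll', None if yaw is None else round(np.radians((s['eef_rot'][2]-yaw+180)%360-180),3))
if __name__=='__main__': delta(*map(float,sys.argv[1:]))
E
python3 d.py 0.485 -0.331 0.25 -29.5
```

```text
t 2.67 tcp [0.3663 0.4618 0.4068] rot [-179.87   -0.    -21.49] w 0.0876 F [ 0.2  0.5 -0.2]
delta [0.4009 0.6942 0.1568] roll 0.14
```

step_arm(
  motion=[
    [0.0876, 0.03, 0.055, 0, 0.0],
    [0.0876, 0.06, 0.11, 0, 0.0],
    [0.0876, 0.09, 0.16, 0, 0.0],
    [0.0876, 0.12, 0.21, 0, 0.0],
    [0.0876, 0.155, 0.265, 0.0, 0.0],
  ],
)

```text
time_s: 3.3
tcp_pos: [0.4117, 0.1606, 0.406]
eef_rot: [-179.9, -0.0, -21.5]
contact_force: [1.5, -0.0, 0.4]
gripper_width: 0.0876
```

step_arm(
  motion=[
    [0.0876, 0.03, 0.055, 0, 0.0],
    [0.0876, 0.06, 0.11, 0, 0.0],
    [0.0876, 0.09, 0.16, 0.02, 0.05],
    [0.0876, 0.12, 0.21, 0.05, 0.1],
    [0.0876, 0.145, 0.265, 0.08, 0.14],
  ],
)

```text
time_s: 3.92
tcp_pos: [0.4491, -0.1321, 0.3287]
eef_rot: [-180.0, -0.1, -29.6]
contact_force: [0.3, 0.8, 0.7]
gripper_width: 0.0874
```

```bash
python3 d.py 0.485 -0.331 0.20 -29.5
```

```text
t 3.92 tcp [ 0.4491 -0.1321  0.3287] rot [-1.7995e+02 -6.0000e-02 -2.9640e+01] w 0.0874 F [0.3 0.8 0.7]
delta [0.1295 0.1552 0.1287] roll -0.002
```

step_arm(
  motion=[
    [0.0876, 0.03, 0.035, 0.03, 0.0],
    [0.0876, 0.06, 0.07, 0.06, 0.0],
    [0.0876, 0.09, 0.11, 0.09, 0.0],
    [0.0876, 0.13, 0.155, 0.125, 0.0],
    [0.0876, 0.13, 0.155, 0.125, 0.0],
  ],
)

```text
time_s: 4.55
tcp_pos: [0.4845, -0.3314, 0.2006]
eef_rot: [179.9, 0.3, -29.8]
contact_force: [-0.4, 0.8, 0.5]
gripper_width: 0.0879
```

```bash
python3 - <<'E'
from h import *
c=capture('wrist'); save(c,'w1.png'); np.savez('cap_w1.npz',**{k:np.array(v) for k,v in c.items()})
for l in ['tongs_grip','tongs_jaws','tongs_left']:
    print(l,[(np.round(d['location'],4).tolist(),round(d['p'],2)) for d in spotter.tip_of('wrist',l)])
m=spotter.regions_of('wrist','tongs_grip'); print([(d['p'],d['mask'].sum()) for d in m])
P,u,v=cloud(c)
k=(P[:,2]>.02)&(P[:,2]<.034)&(abs(P[:,1]+.33)<.12)&(abs(P[:,0]-.485)<.16)
Q=P[k]; np.save('tq.npy',Q)
d=Q[:,:2]-Q[:,:2].mean(0); w,V=np.linalg.eigh(d.T@d); ax=V[:,1]*np.sign(V[0,1]); t=d@ax
print('tongs',len(Q),Q.mean(0).round(3),'ang',np.degrees(np.arctan2(ax[1],ax[0])),t.min(),t.max())
for s in np.arange(-.13,.14,.02):
    k=abs(t-s)<.005
    if k.any(): s2=d[k]@[-ax[1],ax[0]]; print(round(s,2),s2.min().round(4),s2.max().round(4),((s2.min()+s2.max())/2).round(4))
E
python3 d.py .485 -.331 .022
```

```text
tongs_grip []
tongs_jaws []
tongs_left [([0.3936, -0.2793, 0.0021], 0.67), ([0.5615, -0.105, 0.0058], 0.58)]
[(0.93, np.int64(2247))]
tongs 1540 [ 0.496 -0.337  0.025] ang -29.583857591786035 -0.10859854002388938 0.10039585067890754
-0.11 -0.0106 0.01 -0.0003
-0.09 -0.0157 0.0161 0.0002
-0.07 -0.0187 0.0189 0.0001
-0.05 -0.0225 0.0216 -0.0004
-0.03 -0.0271 0.0269 -0.0001
-0.01 -0.0277 0.0286 0.0004
0.01 -0.0295 0.0301 0.0003
0.03 -0.0274 0.0277 0.0002
0.05 -0.0279 0.0281 0.0001
0.07 -0.0302 0.0301 -0.0
0.09 -0.0337 0.0334 -0.0001
t 4.8 tcp [ 0.4862 -0.3284  0.2054] rot [-1.7998e+02 -1.1000e-01 -2.9500e+01] w 0.0879 F [ 0.5 -0.   1.1]
delta [0.0002 0.0029 0.1834] roll None
```

View pics/w1.png

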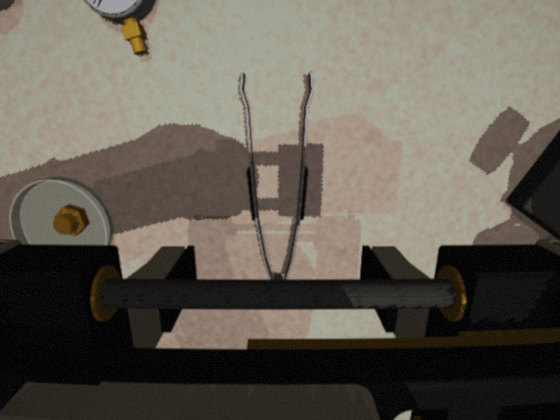

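Run:
```python
from h import *
c=dict(np.load('cap_w1.npz'))
ax=np.array([np.cos(np.radians(-29.58)),np.sin(np.radians(-29.58))])
def ray(u,v,h):
    a=px(c,u,v,1.0);o=c['pose'][:3,3]; return o+(a-o)*(h-o[2])/(a[2]-o[2])
o=np.array([.496,-.337])
for n,(u,v) in dict(l1=(249,168),l2=(254,219),r1=(305,168),r2=(302,219),j1=(241,74),j2=(309,74),tail=(277,278)).items():
    p=ray(u,v,.028); d=p[:2]-o; print(n,p.round(4),(d@ax).round(4),(d@[-ax[1],ax[0]]).round(4))
a=cv2.resize(c['image'][140:290,210:350,::-1],None,fx=5,fy=5,interpolation=cv2.INTER_CUBIC);cv2.imwrite('pics/w1c.png',a[:600])
```

```text
l1 [ 0.5201 -0.3206  0.028 ] 0.0129 0.0261
l2 [ 0.4735 -0.2983  0.028 ] -0.0387 0.0225
r1 [ 0.4933 -0.3674  0.028 ] 0.0126 -0.0278
r2 [ 0.4494 -0.3402  0.028 ] -0.0389 -0.0257
j1 [ 0.5965 -0.3583  0.028 ] 0.0979 0.0311
j2 [ 0.5662 -0.4112  0.028 ] 0.0977 -0.0299
tail [ 0.4047 -0.2855  0.028 ] -0.1048 -0.0003
```

View pics/w1c.png

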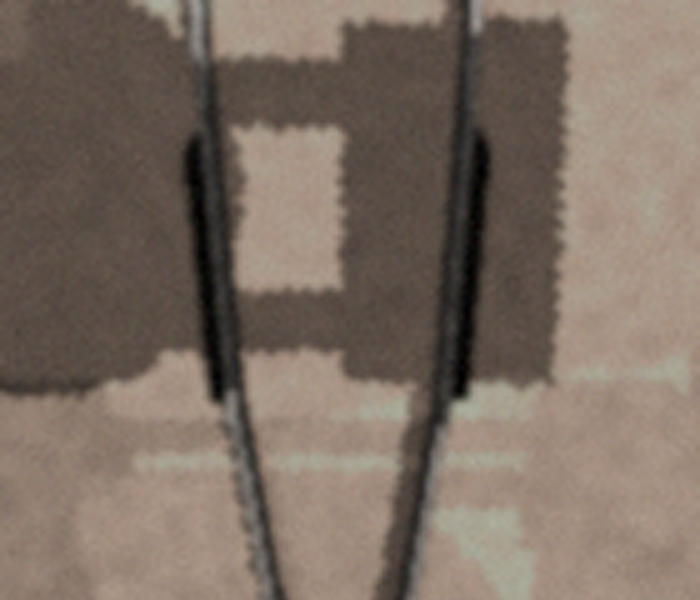

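step_arm(
  motion=[
    [0.0876, -0.002, 0, 0.05, 0],
    [0.0876, -0.002, 0, 0.1, 0],
    [0.0876, -0.002, 0, 0.14, 0],
    [0.0876, -0.002, 0, 0.16, 0],
    [0.0876, -0.002, 0, 0.16, 0],
  ],
)

```text
time_s: 5.42
tcp_pos: [0.4839, -0.3269, 0.044]
eef_rot: [180.0, 0.1, -29.5]
contact_force: [-0.1, 0.8, 1.0]
gripper_width: 0.0877
```

Run:
```python
from h import *
for i in range(3):
    c=capture('wrist'); s=r.get_state(); print(s['tcp_pos'].round(4),s['eef_rot'].round(2),c['pose'][:3,3].round(4))
save(c,'w2.png')
P,u,v=cloud(c)
k=(P[:,2]>.02)&(P[:,2]<.034)&(abs(P[:,1]+.33)<.12)&(abs(P[:,0]-.485)<.16)
Q=P[k]; d=Q[:,:2]-[.483,-.3296]; ax=np.array([np.cos(np.radians(-29.58)),np.sin(np.radians(-29.58))]);t=d@ax
for s in np.arange(-.03,.14,.02):
    k=abs(t-s)<.005
    if k.any(): s2=d[k]@[-ax[1],ax[0]]; print(round(s,2),s2.min().round(4),s2.max().round(4),((s2.min()+s2.max())/2).round(4))
```

```text
[ 0.4848 -0.3274  0.0452] [-1.800e+02 -5.000e-02 -2.945e+01] [ 0.5486 -0.3635  0.1836]
[ 0.4853 -0.3278  0.0458] [-1.7998e+02 -1.3000e-01 -2.9460e+01] [ 0.5492 -0.3639  0.1849]
[ 0.4854 -0.328   0.0461] [-1.7997e+02 -1.7000e-01 -2.9490e+01] [ 0.5494 -0.3642  0.1856]
-0.03 -0.0231 0.0214 -0.0008
-0.01 -0.0418 0.0464 0.0023
0.01 -0.0567 0.0625 0.0029
0.03 -0.0297 0.0292 -0.0002
0.05 -0.0282 0.0276 -0.0003
0.07 -0.0294 0.0286 -0.0004
0.09 -0.0324 0.0322 -0.0001
0.11 -0.034 0.0332 -0.0004
```

View pics/w2.png

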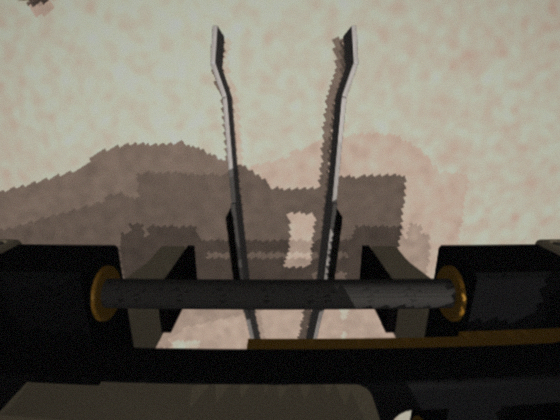

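step_arm(
  motion=[
    [0.0876, -0.001, 0.003, 0.012, 0],
    [0.0876, -0.001, 0.003, 0.022, 0],
    [0.0876, -0.001, 0.003, 0.022, 0],
    [0.0876, -0.001, 0.003, 0.022, 0],
  ],
)

```text
time_s: 6.08
tcp_pos: [0.4816, -0.3303, 0.022]
eef_rot: [180.0, 0.0, -29.6]
contact_force: [-0.2, 0.2, 0.3]
gripper_width: 0.0876
```

step_arm(
  motion=[
    [0.044, 0, 0, 0, 0],
    [0.044, 0, 0, 0, 0],
    [0.044, 0, 0, 0, 0],
    [0.044, 0, 0, 0, 0],
  ],
  newtons=20,
)

```text
time_s: 6.58
tcp_pos: [0.4818, -0.3303, 0.0223]
eef_rot: [-180.0, -0.0, -29.5]
contact_force: [-0.1, 0.9, -0.3]
gripper_width: 0.0532
```

step_arm(
  motion=[
    [0.044, 0, 0, 0, 0],
    [0.044, 0, 0, 0, 0],
    [0.044, 0, 0, 0, 0],
  ],
)

```text
time_s: 6.95
tcp_pos: [0.4819, -0.3303, 0.0222]
eef_rot: [-180.0, -0.0, -29.5]
contact_force: [0.7, -0.0, 1.4]
gripper_width: 0.0442
```

Run:
```python
from h import *
c=capture('wrist'); save(c,'w3.png')
```

```text
(no output)
```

View pics/w3.png

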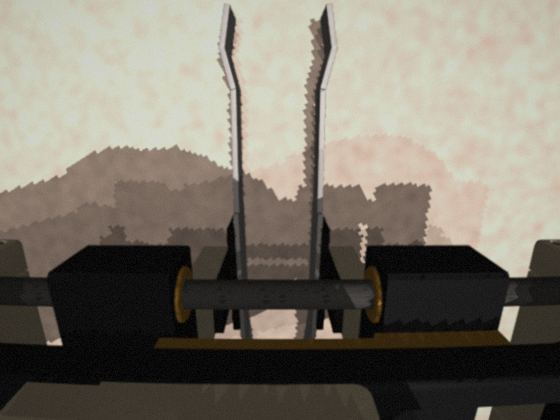

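step_arm(
  motion=[
    [0.046, 0, 0, -0.02, 0],
    [0.046, 0, 0, -0.05, 0],
    [0.046, 0, 0, -0.1, 0],
    [0.046, 0, 0, -0.13, 0],
    [0.046, 0, 0, -0.13, 0],
  ],
)

```text
time_s: 7.62
tcp_pos: [0.4829, -0.3307, 0.1547]
eef_rot: [-180.0, -0.3, -29.5]
contact_force: [-0.0, 0.4, -1.1]
gripper_width: 0.046
```

```bash
python3 - <<'E'
from h import *
c=capture('side'); save(c,'s2.png'); cv2.imwrite('pics/s2c.png',cv2.resize(c['image'][200:380,250:450,::-1],None,fx=3,fy=3))
c=capture('wrist'); save(c,'w4.png')
E
python3 d.py .41 .072 .15 0
```

```text
t 7.72 tcp [ 0.4812 -0.33    0.1517] rot [-1.7998e+02  3.0000e-02 -2.9570e+01] w 0.0461 F [-0.2  0.3 -2.2]
delta [-0.2603 -0.3145  0.0017] roll -0.516
```

View pics/s2c.png

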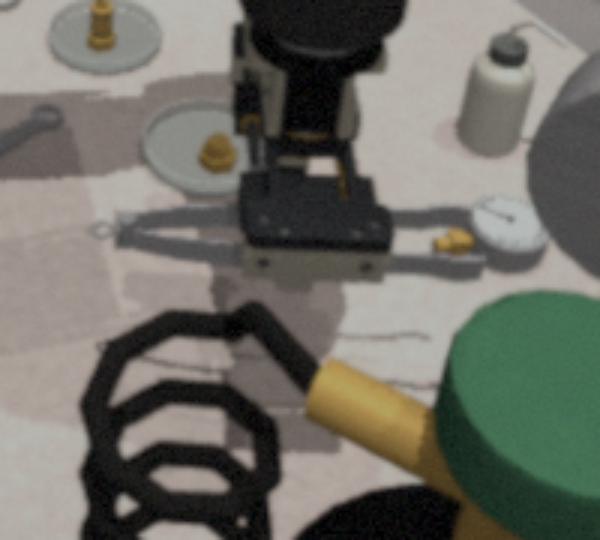

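View pics/w4.png

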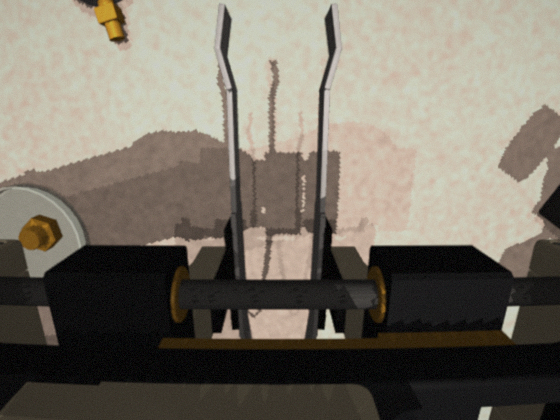

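```bash
python3 d.py .415 .053 .15 8
```

```text
t 7.72 tcp [ 0.4812 -0.33    0.1517] rot [-1.7998e+02  3.0000e-02 -2.9570e+01] w 0.0461 F [-0.2  0.3 -2.2]
delta [-0.2465 -0.3004  0.0017] roll -0.656
```

step_arm(
  motion=[
    [0.046, -0.025, -0.03, 0, -0.05],
    [0.046, -0.055, -0.065, 0, -0.15],
    [0.046, -0.085, -0.105, 0, -0.25],
    [0.046, -0.115, -0.145, 0, -0.35],
    [0.046, -0.145, -0.18, 0, -0.45],
  ],
)

```text
time_s: 8.35
tcp_pos: [0.4431, -0.1008, 0.1507]
eef_rot: [180.0, 0.1, -3.6]
contact_force: [0.3, -0.1, -0.2]
gripper_width: 0.046
```

```bash
python3 d.py .415 .053 .15 8
```

```text
t 8.35 tcp [ 0.4431 -0.1008  0.1507] rot [ 1.7997e+02  1.5000e-01 -3.5900e+00] w 0.046 F [ 0.3 -0.1 -0.2]
delta [-0.0377 -0.1517  0.0007] roll -0.202
```

step_arm(
  motion=[
    [0.046, -0.01, -0.035, 0, -0.05],
    [0.046, -0.02, -0.075, 0, -0.1],
    [0.046, -0.03, -0.115, 0, -0.15],
    [0.046, -0.037, -0.15, 0, -0.2],
    [0.046, -0.037, -0.15, 0, -0.2],
  ],
)

```text
time_s: 8.98
tcp_pos: [0.4164, 0.0513, 0.1511]
eef_rot: [180.0, 0.1, 7.9]
contact_force: [0.3, 0.2, -0.9]
gripper_width: 0.0462
```

Run:
```python
from h import *
c=capture('wrist'); save(c,'w5.png');np.savez('cap_w5.npz',**{k:np.array(v) for k,v in c.items()})
for l in ['tongs_jaws','coupling_center','coupling']:
    print(l,[(np.round(d['location'],4).tolist(),round(d['p'],2)) for d in spotter.tip_of('wrist',l)])
P,u,v=cloud(c)
k=(np.hypot(P[:,0]-.553,P[:,1]-.072)<.03)&(P[:,2]>.05)&(P[:,2]<.075); print('top',k.sum(),P[k].mean(0),P[k].min(0),P[k].max(0))
s=r.get_state(); print(s['tcp_pos'],s['eef_rot'])
```

```text
tongs_jaws []
coupling_center [([0.5558, 0.0699, 0.0343], 0.63)]
coupling [([0.5528, 0.0704, 0.0028], 0.65)]
top 433 [0.55275899 0.07132293 0.06251667] [0.54584031 0.06319736 0.05001101] [0.55990018 0.08005162 0.06620512]
[0.41682585 0.04919432 0.15143504] [1.79962915e+02 9.02906316e-02 7.63175913e+00]
```

View pics/w5.png

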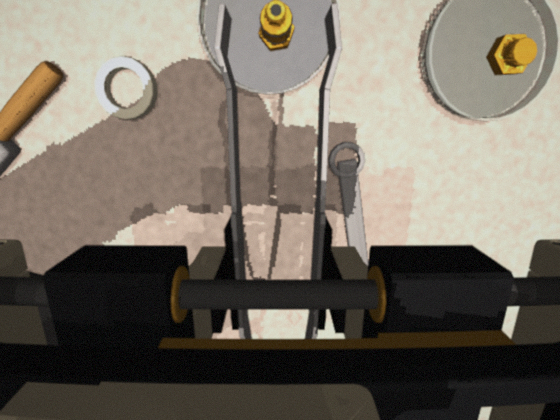

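Run:
```python
from h import *
c=dict(np.load('cap_w5.npz'))
P,u,v=cloud(c); tcp=np.array([.4168,.0497,.151]); a=np.radians(7.7)
k=(P[:,2]>.135)&(P[:,2]<.165)
d=P-tcp; X=d[:,0]*np.cos(a)+d[:,1]*np.sin(a); Y=d[:,0]*np.sin(a)-d[:,1]*np.cos(a)
for s in np.arange(.04,.13,.01):
    m=k&(abs(X-s)<.004)&(abs(Y)<.05)
    if m.any():
        y=Y[m]; L=y[y<0];R=y[y>0]; print(round(s,3),L.min().round(4),L.max().round(4),R.min().round(4),R.max().round(4),'mid',((L.min()+R.max())/2).round(4),P[m][:,2].max().round(4))
m=k&(abs(Y)<.05); print('tip',X[m].max())
q=np.array([.5528,.0713,.033])-tcp; print('coup in tool',q[0]*np.cos(a)+q[1]*np.sin(a), q[0]*np.sin(a)-q[1]*np.cos(a))
```

```text
0.04 -0.0228 -0.0201 0.0164 0.0191 mid -0.0018 0.1538
0.05 -0.023 -0.0202 0.0164 0.0191 mid -0.0019 0.1538
0.06 -0.0227 -0.0199 0.0164 0.0191 mid -0.0018 0.1536
0.07 -0.0226 -0.02 0.0164 0.0192 mid -0.0017 0.1542
0.08 -0.0227 -0.0201 0.0165 0.0192 mid -0.0018 0.1542
0.09 -0.025 -0.0204 0.0167 0.0213 mid -0.0019 0.1551
0.1 -0.0268 -0.0233 0.0194 0.0231 mid -0.0019 0.1549
0.11 -0.0258 -0.0221 0.0182 0.0217 mid -0.002 0.1552Traceback (most recent call last):
  File "<stdin>", line 9, in <module>
    return umr_minimum(a, axis, None, out, keepdims, initial, where)
ValueError: zero-size array to reduction operation minimum which has no identity
```

step_arm(
  motion=[
    [0.046, 0, -0.001, 0.03, 0],
    [0.046, 0, -0.001, 0.065, 0],
    [0.046, 0, -0.001, 0.095, 0],
    [0.046, 0, -0.001, 0.104, 0],
    [0.046, 0, -0.001, 0.104, 0],
  ],
)

```text
time_s: 9.8
tcp_pos: [0.4171, 0.0504, 0.048]
eef_rot: [180.0, 0.1, 7.6]
contact_force: [0.8, 0.3, -1.8]
gripper_width: 0.0462
```

```bash
cat > m.py <<'E'
from h import *
import sys
c=capture('wrist'); save(c,sys.argv[1])
s=r.get_state(); tcp=s['tcp_pos']; a=np.radians(s['eef_rot'][2]); print(s['time_s'],tcp.round(4),s['eef_rot'].round(2),s['contact_force'].round(1),s['gripper_width'])
P,u,v=cloud(c)
d=P-tcp; X=d[:,0]*np.cos(a)+d[:,1]*np.sin(a); Y=d[:,0]*np.sin(a)-d[:,1]*np.cos(a)
k=(abs(d[:,2])<.014)
for q in np.arange(.05,.12,.01):
    m=k&(abs(X-q)<.004)&(abs(Y)<.035)
    if m.any(): y=Y[m]; print(round(q,3),y.min().round(4),y.max().round(4),((y.min()+y.max())/2).round(4),P[m][:,2].max().round(4))
k=(abs(Y)<.012)&(abs(X-.12)<.045)&(P[:,2]>tcp[2]+.014)&(P[:,2]<tcp[2]+.035)
if k.any(): print('coup top tool', X[k].min().round(4),X[k].max().round(4),Y[k].min().round(4),Y[k].max().round(4),P[k][:,2].max().round(4),X[k].mean(),Y[k].mean())
E
python3 m.py w6.png
```

```text
9.85 [0.4176 0.0507 0.0486] [ 1.7999e+02 -1.0000e-02  7.6600e+00] [ 0.1 -0.3 -0.4] 0.0459569347105515
0.05 -0.0207 0.0212 0.0002 0.051
0.06 -0.0204 0.0212 0.0004 0.051
0.07 -0.0203 0.0214 0.0005 0.0507
0.08 -0.0206 0.0214 0.0004 0.051
0.09 -0.0227 0.0238 0.0005 0.052
0.1 -0.0245 0.0252 0.0004 0.0525
0.11 -0.0235 0.0242 0.0004 0.0522
```

View pics/w6.png

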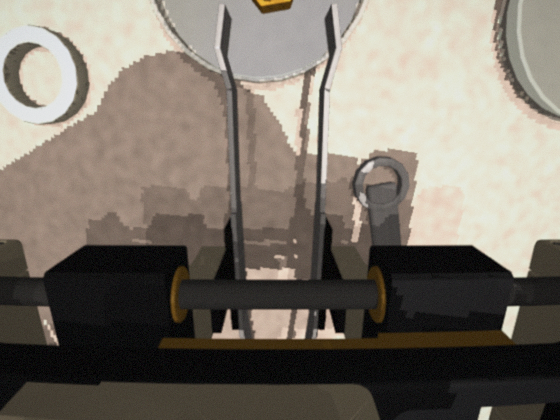

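step_arm(
  motion=[
    [0.046, 0, -0.002, 0.002, 0],
    [0.046, 0.01, -0.002, 0.002, 0],
    [0.046, 0.018, -0.002, 0.002, 0],
    [0.046, 0.018, -0.002, 0.002, 0],
  ],
)

```text
time_s: 10.35
tcp_pos: [0.4357, 0.0557, 0.0463]
eef_rot: [-180.0, -0.0, 7.7]
contact_force: [0.1, 0.1, -0.3]
gripper_width: 0.0461
```

```bash
python3 m.py w7.png
python3 - <<'E'
from h import *
c=capture('scene'); cv2.imwrite('pics/sc7.png',cv2.resize(c['image'][220:320,240:380,::-1],None,fx=5,fy=5,interpolation=cv2.INTER_CUBIC))
c=capture('side'); cv2.imwrite('pics/sd7.png',cv2.resize(c['image'][170:270,220:360,::-1],None,fx=5,fy=5,interpolation=cv2.INTER_CUBIC))
E
```

```text
10.4 [0.435  0.0554 0.0461] [-180.      0.      7.67] [-0.7  0.2 -1. ] 0.04605556301440297
0.05 -0.0213 0.0206 -0.0004 0.049
0.06 -0.0209 0.0207 -0.0001 0.0493
0.07 -0.021 0.0208 -0.0001 0.0491
0.08 -0.021 0.0208 -0.0001 0.0493
0.09 -0.023 0.0229 -0.0001 0.0501
0.1 -0.0251 0.0249 -0.0001 0.0504
0.11 -0.0241 0.0236 -0.0002 0.059
coup top tool 0.1137 0.1142 -0.0028 0.0017 0.0618 0.1140231300606713 -0.0004728911511070713
```

View pics/sc7.png

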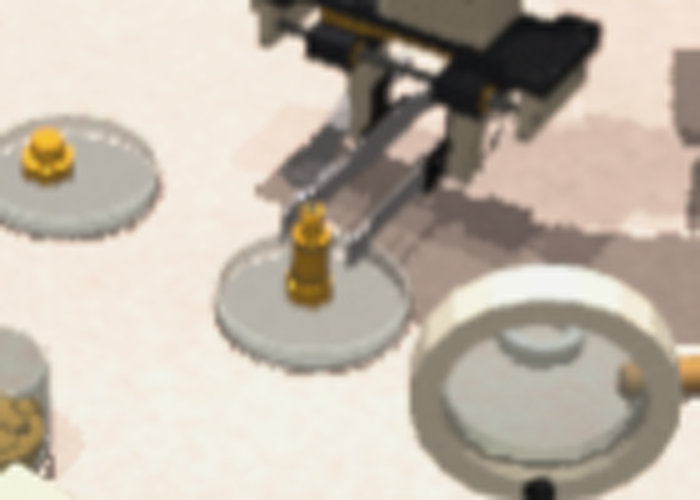

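View pics/sd7.png

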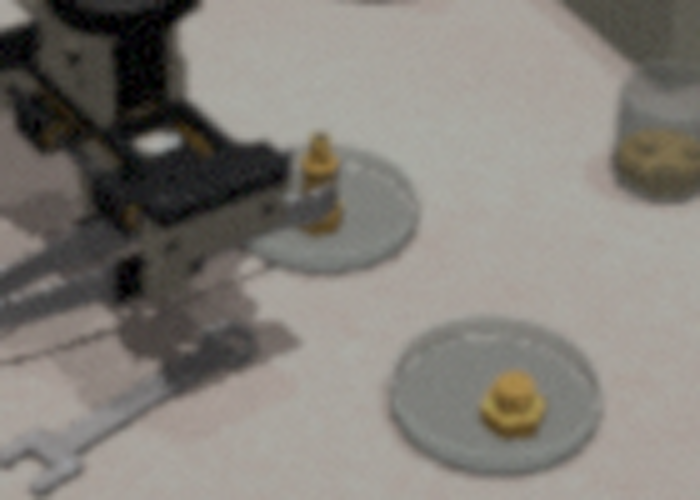

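View pics/w7.png

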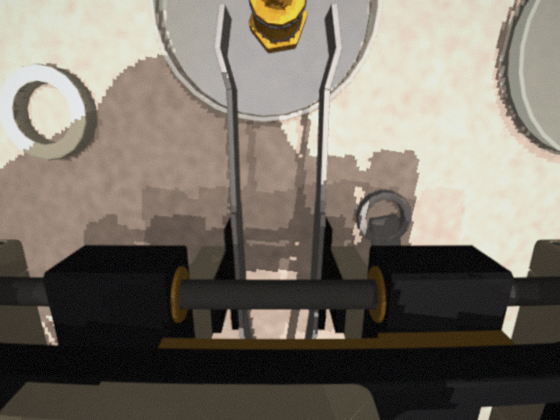

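step_arm(
  motion=[
    [0.046, 0.006, 0, 0, 0],
    [0.046, 0.012, 0, 0, 0],
    [0.046, 0.018, 0, 0, 0],
    [0.046, 0.018, 0, 0, 0],
  ],
)

```text
time_s: 11.0
tcp_pos: [0.4531, 0.0579, 0.0461]
eef_rot: [-180.0, -0.0, 7.7]
contact_force: [-0.1, 0.3, -1.2]
gripper_width: 0.0461
```

```bash
python3 m.py w8.png
python3 - <<'E'
from h import *
c=capture('side'); cv2.imwrite('pics/sd8.png',cv2.resize(c['image'][180:240,250:330,::-1],None,fx=8,fy=8,interpolation=cv2.INTER_CUBIC))
E
```

```text
11.05 [0.4527 0.0577 0.046 ] [1.80e+02 1.00e-02 7.67e+00] [ 0.3  0.  -0.5] 0.04624808572201437
0.05 -0.0212 0.0208 -0.0002 0.0489
0.06 -0.0208 0.0207 -0.0 0.0487
0.07 -0.0209 0.0209 -0.0 0.0492
0.08 -0.021 0.021 -0.0 0.049
0.09 -0.0231 0.0229 -0.0001 0.0503
0.1 -0.0249 0.0247 -0.0001 0.0598
0.11 -0.0241 0.024 -0.0 0.0502
coup top tool 0.0961 0.1088 -0.0066 0.0059 0.0669 0.1020667636385363 -0.00031609759053809205
```

View pics/w8.png

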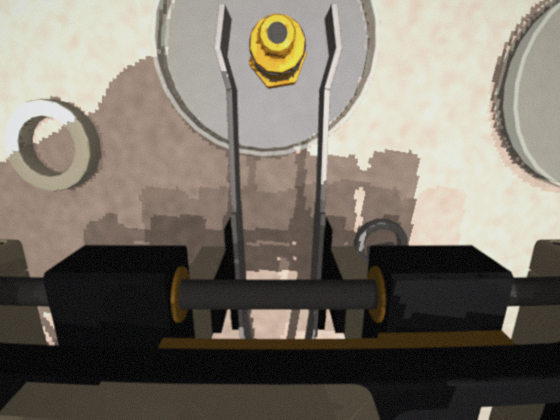

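View pics/sd8.png

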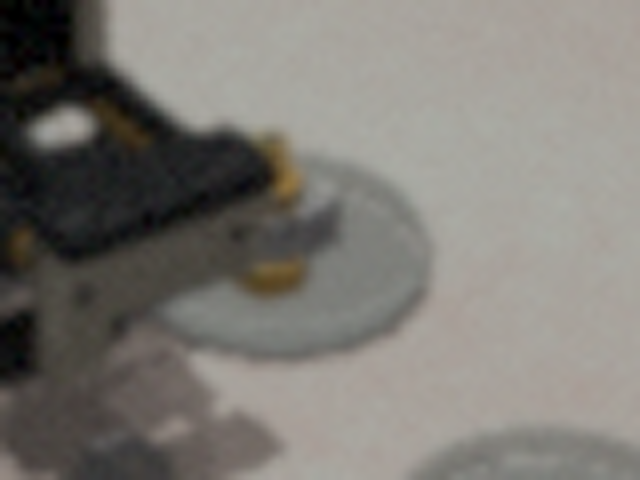

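step_arm(
  motion=[
    [0.044, 0.001, 0, 0, 0],
    [0.038, 0.001, 0, 0, 0],
    [0.034, 0.001, 0, 0, 0],
    [0.028, 0.001, 0, 0, 0],
    [0.022, 0.001, 0, 0, 0],
  ],
  newtons=32,
)

```text
time_s: 11.72
tcp_pos: [0.4535, 0.0579, 0.0461]
eef_rot: [-180.0, -0.0, 7.7]
contact_force: [0.1, 0.2, -0.8]
gripper_width: 0.0345
```

step_arm(
  motion=[
    [0.02, 0, 0, 0, 0],
    [0.02, 0, 0, 0, 0],
    [0.02, 0, 0, 0, 0],
    [0.02, 0, 0, 0, 0],
  ],
)

```text
time_s: 12.22
tcp_pos: [0.4535, 0.0579, 0.0461]
eef_rot: [180.0, 0.0, 7.7]
contact_force: [-0.2, -0.0, -1.4]
gripper_width: 0.0345
```

```bash
python3 m.py w9.png
```

```text
12.275 [0.4535 0.0579 0.0461] [180.     0.     7.69] [-0.7 -0.2 -1.2] 0.03444619757350471
0.05 -0.0129 0.0124 -0.0002 0.0487
0.06 -0.0122 0.0121 -0.0 0.0489
0.07 -0.0119 0.0114 -0.0003 0.049
0.08 -0.011 0.0109 -0.0 0.0494
0.09 -0.0125 0.0123 -0.0001 0.0502
0.1 -0.0139 0.0139 0.0 0.0601
0.11 -0.0126 0.0126 -0.0 0.05
coup top tool 0.0954 0.1079 -0.0064 0.006 0.067 0.10132426429892066 -7.865042627546474e-05
```

View pics/w9.png

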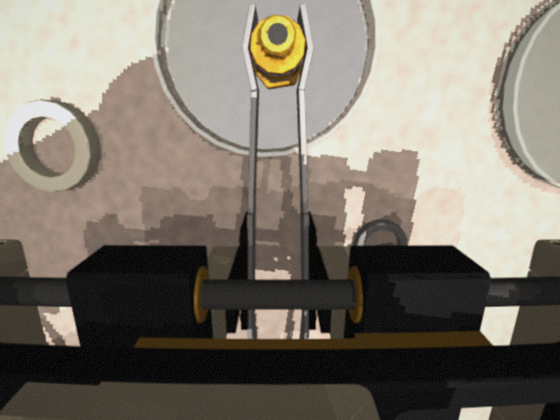

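step_arm(
  motion=[
    [0.02, 0, 0, -0.01, 0],
    [0.02, 0, 0, -0.03, 0],
    [0.02, 0, 0, -0.06, 0],
    [0.02, 0, 0, -0.08, 0],
    [0.02, 0, 0, -0.09, 0],
  ],
  newtons=36,
)

```text
time_s: 12.9
tcp_pos: [0.4539, 0.0581, 0.1377]
eef_rot: [-180.0, -0.1, 7.7]
contact_force: [0.8, -0.4, -2.9]
gripper_width: 0.0345
```

```bash
python3 m.py w10.png
python3 - <<'E'
from h import *
c=capture('side'); cv2.imwrite('pics/sd10.png',cv2.resize(c['image'][130:240,220:340,::-1],None,fx=5,fy=5,interpolation=cv2.INTER_CUBIC))
E
python3 d.py .53 .21 .198 25
```

```text
12.95 [0.4542 0.0582 0.1383] [-1.7995e+02 -1.5000e-01  7.7000e+00] [ 0.3  0.  -0.4] 0.034280281049592576
0.05 -0.0129 0.0124 -0.0003 0.1404
0.06 -0.0121 0.0122 0.0 0.1402
0.07 -0.0114 0.0115 0.0001 0.1407
0.08 -0.0108 0.0109 0.0 0.1405
0.09 -0.0124 0.0125 0.0001 0.142
0.1 -0.0138 0.014 0.0001 0.1522
0.11 -0.0124 0.0128 0.0002 0.1419
coup top tool 0.095 0.1076 -0.006 0.0064 0.1579 0.10104072701493584 0.0001456151305906837
t 13.0 tcp [0.454  0.0581 0.1372] rot [-1.7995e+02 -1.1000e-01  7.6900e+00] w 0.0345 F [ 0.4 -0.4 -1.8]
delta [ 0.0957 -0.1403 -0.0608] roll -0.302
```

View pics/sd10.png

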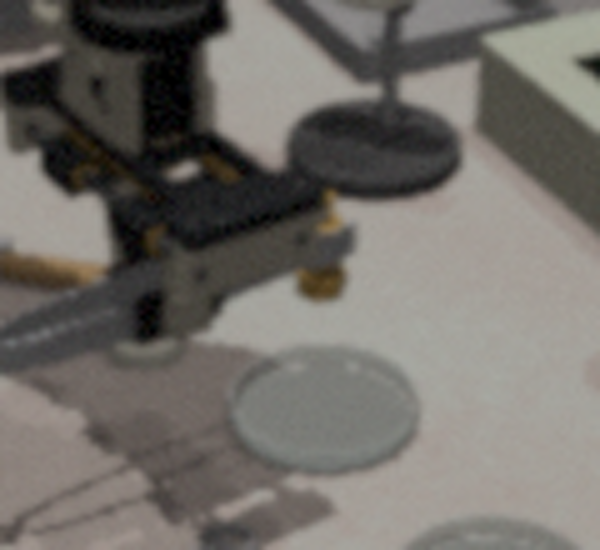

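View pics/w10.png

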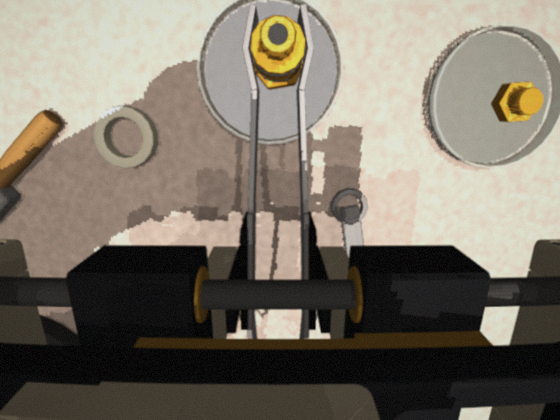

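```bash
python3 d.py .5475 .2115 .198 30
```

```text
t 13.0 tcp [0.454  0.0581 0.1372] rot [-1.7995e+02 -1.1000e-01  7.6900e+00] w 0.0345 F [ 0.4 -0.4 -1.8]
delta [ 0.1132 -0.1395 -0.0608] roll -0.389
```

Raise and turn first, moving gently, then advance to the lens.

step_arm(
  motion=[
    [0.02, 0.0, -0.01, -0.02, -0.03],
    [0.02, 0.01, -0.03, -0.04, -0.1],
    [0.02, 0.025, -0.055, -0.055, -0.18],
    [0.02, 0.04, -0.08, -0.061, -0.26],
    [0.02, 0.055, -0.1, -0.061, -0.33],
  ],
)

```text
time_s: 13.62
tcp_pos: [0.4948, 0.1653, 0.1966]
eef_rot: [-180.0, 0.0, 26.8]
contact_force: [0.1, -1.0, -1.1]
gripper_width: 0.0344
```

```bash
python3 d.py .5475 .2115 .198 30
```

```text
t 13.62 tcp [0.4948 0.1653 0.1966] rot [-1.800e+02  4.000e-02  2.675e+01] w 0.0344 F [ 0.1 -1.  -1.1]
delta [ 0.0679 -0.0175 -0.0014] roll -0.057
```

step_arm(
  motion=[
    [0.02, 0.01, -0.004, 0, -0.02],
    [0.02, 0.025, -0.008, 0, -0.04],
    [0.02, 0.038, -0.012, 0, -0.055],
    [0.02, 0.045, -0.015, 0, -0.055],
    [0.02, 0.048, -0.017, 0, -0.055],
  ],
)

```text
time_s: 14.25
tcp_pos: [0.5302, 0.2011, 0.1969]
eef_rot: [180.0, 0.0, 29.7]
contact_force: [-0.2, -0.2, -1.4]
gripper_width: 0.0346
```

```bash
python3 m.py w11.png
python3 - <<'E'
from h import *
for n in ['scene','side']:
    c=capture(n); save(c,n+'11.png')
    for l in ['coupling_center','lens_center','viewing_point']:
        print(l,[(np.round(d['location'],3).tolist(),round(d['p'],2)) for d in spotter.tip_of(n,l)])
    P,u,v=cloud(c)
    m=(np.hypot(P[:,0]-.62,P[:,1]-.255)<.035)&(P[:,2]>.19)&(P[:,2]<.225);print(P[m].mean(0).round(3),m.sum())
E
python3 d.py .5475 .2115 .198 30
```

```text
14.3 [0.5302 0.2013 0.197 ] [1.800e+02 1.000e-02 2.973e+01] [-0.2 -0.1 -1.9] 0.03432364416872365
0.05 -0.0128 0.0125 -0.0002 0.1997
0.06 -0.0121 0.0122 0.0 0.1999
0.07 -0.0119 0.0116 -0.0002 0.1995
0.08 -0.0109 0.0109 0.0 0.1995
0.09 -0.0125 0.0126 0.0 0.2004
0.1 -0.0139 0.014 0.0 0.211
0.11 -0.0126 0.0127 0.0 0.2003
coup top tool 0.0952 0.1079 -0.0061 0.0061 0.2171 0.10126594307152882 0.00011641601603907877
coupling_center [([0.618, 0.258, 0.185], 0.46)]
lens_center [([0.205, 0.278, 0.243], 0.96), ([0.714, 0.324, 0.184], 0.76)]
viewing_point []
[0.619 0.254 0.201] 124
coupling_center [([0.617, 0.25, 0.183], 0.55), ([0.617, 0.25, 0.153], 0.47)]
lens_center [([0.713, 0.326, 0.187], 0.65), ([0.206, 0.278, 0.244], 0.65)]
viewing_point [([0.633, 0.262, 0.185], 0.69)]
[nan nan nan] 0
t 14.7 tcp [0.5298 0.2009 0.1973] rot [-1.800e+02 -1.000e-02  2.974e+01] w 0.0343 F [ 0.4 -0.2 -1.5]
delta [ 0.0206 -0.0005 -0.0007] roll -0.004<stdin>:7: RuntimeWarning: Mean of empty slice.
  ret = um.true_divide(
```

View pics/scene11.png

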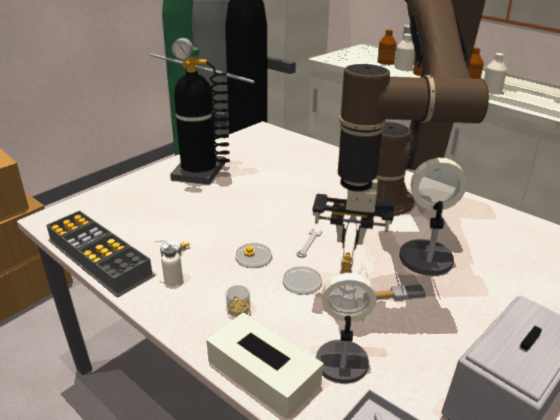

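View pics/side11.png

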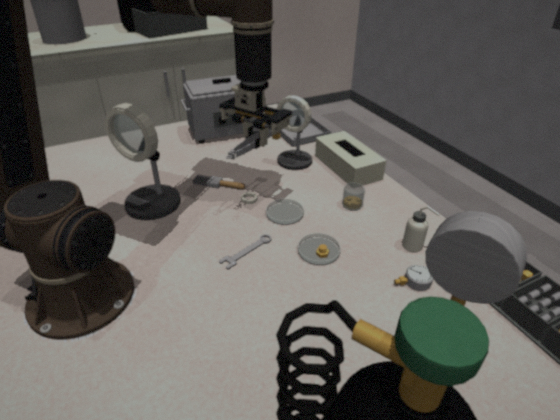

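Coupling is held upright in the tongs before the small magnifier (scene (347,262), lens (348,298)); a 19 mm advance remains.

step_arm(
  motion=[
    [0.02, 0.007, 0, -0.001, 0],
    [0.02, 0.014, 0, -0.001, 0],
    [0.02, 0.019, 0, -0.001, 0],
    [0.02, 0.019, 0, -0.001, 0],
    [0.02, 0.019, 0, -0.001, 0],
  ],
)

```text
time_s: 15.32
tcp_pos: [0.5464, 0.2104, 0.1979]
eef_rot: [180.0, 0.0, 29.7]
contact_force: [-0.1, -0.2, -2.4]
gripper_width: 0.0346
```

step_arm(
  motion=[
    [0.02, 0, 0, 0, 0],
    [0.02, 0, 0, 0, 0],
    [0.02, 0, 0, 0, 0],
    [0.02, 0, 0, 0, 0],
  ],
)

```text
time_s: 15.82
tcp_pos: [0.5465, 0.2105, 0.1982]
eef_rot: [180.0, -0.0, 29.8]
contact_force: [-0.6, 0.1, -1.9]
gripper_width: 0.0342
```

```bash
python3 m.py w12.png
python3 - <<'E'
from h import *
c=capture('scene')
print([(np.round(d['location'],3).tolist(),round(d['p'],2)) for d in spotter.tip_of('scene','coupling_center')])
cv2.imwrite('pics/sc12.png',cv2.resize(c['image'][190:330,300:400,::-1],None,fx=4,fy=4,interpolation=cv2.INTER_CUBIC))
print(np.abs(r.get_state()['qd']).max())
E
```

```text
15.875 [0.5465 0.2105 0.1982] [-180.     -0.     29.75] [ 0.1 -0.3 -1.5] 0.03462040218185972
0.05 -0.013 0.0122 -0.0004 0.2007
0.06 -0.0124 0.012 -0.0002 0.2011
0.07 -0.0121 0.0114 -0.0004 0.2008
0.08 -0.0111 0.0107 -0.0002 0.2007
0.09 -0.0126 0.0123 -0.0002 0.2018
0.1 -0.0142 0.0139 -0.0001 0.212
0.11 -0.0128 0.0124 -0.0002 0.2016
coup top tool 0.0951 0.108 -0.0063 0.0059 0.2182 0.10137374429378294 -9.5867203197992e-05
[([0.632, 0.264, 0.186], 0.45)]
0.08310372404585392
```

View pics/sc12.png

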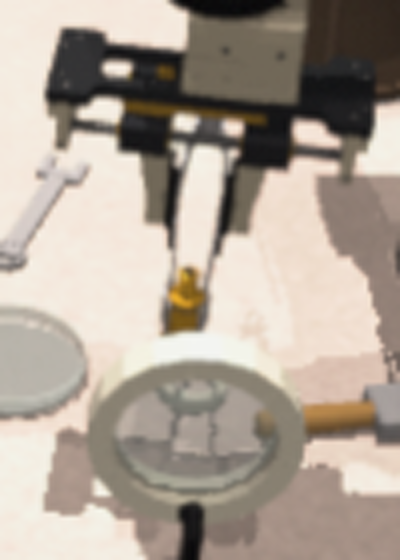

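View pics/w12.png

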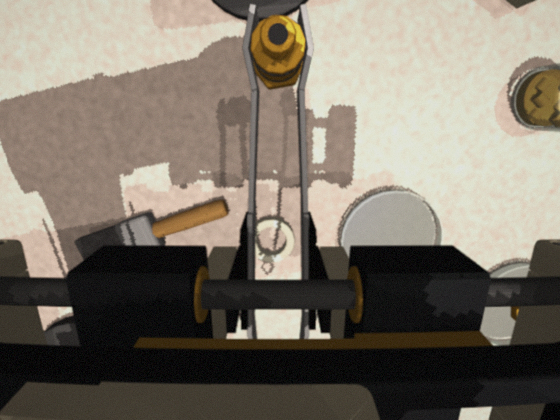

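The coupling is in the jaws, upright and still, at about (0.634, 0.261, 0.185). The viewing point is at about (0.635, 0.262, 0.185), so I am handing the job in.

```bash
python3 -c "
from plant import workorder
print(workorder.close_job())"
```

```text
the job is handed in; nothing more can be done
None
```

The coupling is held upright in the tongs at the small magnifier's viewing point, and I handed the job in at about 16 s. No verdict was reported.

**What I did:** I picked up the spring tongs, closed their jaws on the coupling's round body in its dish, and lifted it out. I used the magnifier with its lens at 185 mm height, not the larger one at about 245 mm. I was still gripping the tongs at 36 N.

**Last checks:**
- **Position:** the wrist camera and TCP put the coupling at about (0.634, 0.261, 0.185). My estimate of the viewing point is (0.635, 0.262, 0.185), so it is within a few millimetres. The network's own reading from the scene camera was (0.632, 0.264, 0.186).
- **Grip:** the finger opening held at about 34.5 mm, close to the 35 mm expected with the body in the jaws.
- **Upright and still:** the coupling looked upright and had not slipped in the jaws, and the joints were nearly at rest.
- **Bystanders:** the plug, dishes and other things looked undisturbed in the pictures. I did not measure their positions again.

**Disagreements:**
- The side camera once reported a second coupling height, 0.153 m, at lower confidence; the other readings did not support it.
- The first scene-camera answer for the viewing point lay in a dish. I discarded it for the lens position and axis I measured, which agreed with the side camera.

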